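Hang the splash screen on its red rung and pass the cuvette rack under it

ROBOT

A 7-joint arm with a two-finger parallel gripper is mounted at the origin on the work surface. World frame = base frame: x ahead of the robot, y to its left, z up, the work surface at z = 0. Lengths are in mm, angles in rad, forces in N, time in s.
With the tool pointing down it reaches from about 425 to 925 mm from the base axis. Payload 6.8 kg.
Tool frame: the origin (TCP) lies midway between the tips of the shut fingers; the grasp point (between the pads) lies 19 mm behind it; z points along the fingers, y is the line along which they close (so a half turn about z gives the same grasp; the last joint's range is limited). The gripper opens to 85 mm and grips with 20 to 120 N. Pads are 22 mm wide; open, the fingers measure 114 mm over their backs; the gripper's body (76 mm by 85 mm) begins 54 mm behind the grasp point. The pads swing forward as they close: fully open they stand 13 mm farther back than shut.
Start: joints at [-1.248, 0.477, 0.022, 1.555, -0.011, 1.109, -0.083], TCP at [281.877, 613.345, 231.308] pointing down, gripper open.
Joint ranges: [-2.96, 2.96], [-0.34, 2.1], [-1.41, 1.46], [0.24, 2.44], [-1.37, 4.51], [0.17, 1.92], [-2.96, 2.96]. Speed limits (rad/s): [2.39, 2.39, 3.14, 3.14, 3.14, 3.14, 3.14].

INTERFACE

Orientations are given as a unit quaternion [x, y, z, w].
In Python, from plant import manip gives the robot as it stands.
- The arm moves only by the tool arm_command, never from a script. Its argument "rows" is a list of rows, each an object with "twist": the turn, a rotation vector about the world's x, y, z in rad, a list of three; "travel": the shift along the world's x, y, z in m, a list of three; "hand": the closure in counts, from 0 (fully open) to 255 (shut). In form: [{"twist": [ax, ay, az], "travel": [dx, dy, dz], "hand": hand}, ...]. A call has 1 to 12 rows; each row is the pose to reach, as a shift and turn from the pose commanded when the call began; what a row does not reach only later rows make up. A row lasts 1/8 s, in which the tool goes at most 62.5 mm and 10.7 degrees, less where a joint would pass 70% of its speed; a pose out of reach is approached as far as the arm can. A call with a gripper value outside its range is refused whole. The fingers move at their own pace and stop on an object; "force" is the grip in N (left out, the last holds). Time passes only in rows, so rows that repeat a pose let the fingers close. It gives the time, the measured TCP pose, the force, the opening and the grip force at its end, in the units of the state.
- manip.read_state(): the state, without advancing time (a new reading comes with each control period).
- manip.capture(name): name is "side" or "top"; returns a dict with "color" (400x640x3 uint8, red, green, blue), "mtx" (3x3 intrinsics, pixels), "R" (3x3) and "t" (3): a world point X has camera coordinates R X + t. Camera axes: x right, y down, z forward; pixel columns grow to the right and rows downward; lengths in mm; the calibration is good to about 2 mm. A picture is of the moment at which its call begins. There is no depth.
- manip.close_job(): hands the job in; it is judged then, once.
The state is a dict: "t": time; "joints": joint angles; "joint_velocities": joint speeds; "tau": joint torques, N m; "position": TCP position; "orientation": TCP orientation; "ft_force": force on the tool from outside, world axes, zero at the start; "wrist_torque": the same for the moment, N m; "opening": finger opening in mm; "gripper_force": force on a finger pad.
Only numpy, scipy, OpenCV 4.12 (cv2) and the standard library are available. Lean on these libraries where they do the work, as an engineer would, in place of code of your own. Each camera call takes 0.05 s, during which the arm holds its last target. There are 200 camera calls.

TASK

Raise the clear splash screen by its top handle until its latch has gone past the red rungs but not past the next ones, then lower it gently, feeling for the moment the latch takes the weight on the red rungs, and let go: do not drop it or press it down on them. Then bring the cuvette rack under the hanging screen, square and about midway between the feet, until its end lightly meets the grey bar at the back, and let go. Do not knock the screen with the rack, and leave everything else on the bench where it is.

Things in the scene. Friction and masses are not known exactly. Their poses are not given: they have to be found in the camera images.
- stand: Splash-screen stand, fixed. Origin on the bench in the screen's plane, midway between the uprights; x points through the screen to the back, y to the left, z up. Grey feet (30 mm wide, 12 high) at y = +-132 mm from x = -110 to +75; aluminium uprights 24 x 24 mm at x = 0, y = +-132, 287 mm high. Ladder columns stand behind the uprights, 37 to 54 mm behind the screen's plane.
- rear_bar (a point): Middle of the front face of the grey bar that joins the feet at the back of the stand, 60 mm behind the screen's plane, 13 mm above the bench; the bar is 26 mm high, 240 mm long. The rack's +x end comes to rest against it.
- red_rung_nominal (a point): Where the red rungs' centre line should be: 122 mm above the bench, 45 mm behind the screen's plane (this point midway between the columns). Each column has four round rungs of 8 mm diameter, 30 mm apart in height, the second from below red. The columns are clamped in slots by hand: the real rungs sit up to 9 mm higher or lower than this point, both columns alike.
- handle (a point): Centre of the black handle bar on top of the screen: 120 mm long along the stand's y, 16 mm thick (stand's x), 16 mm high, with 29 mm free below it between its stems (40 mm to either side of its centre). 212 mm above the bench with the screen fully down; rises with the screen. Screen, handle and latch weigh 0.69 to 0.94 kg.
- screen (a joint): Height (m) of the screen above its lowest position. It slides straight up and down, 0 to 0.100, with about 1 N of friction, and sinks if not held. It starts at 0, lower edge 12 mm above the bench, latch below all rungs. Hung on the first, red, third rungs it reads nominally 0.030, 0.060, 0.090, all up to 0.009 more or less alike.
- latch: Yellow gravity latch behind the screen, carried by it: two pawls on a pivot rod. Origin on the rod, midway, 34 mm behind the screen's plane. In line with the stand = closed; a rung passed on the way up turns it up to 0.3 rad about its y and it falls back within 0.2 s. Pawl soles, 34 mm below the rod, then sit on the rungs. Beyond the screen's weight it bears only a light touch (20 N in all).
- rack_center (a point): Centre, half-way up, of the light grey cuvette rack, loose in front of the screen: 160 mm long (its x), 60 mm wide (y), 38 mm high, 0.22 to 0.37 kg. Six clear cuvettes stand fast in it from the middle to the +x end and reach 54 mm above the bench; the 65 mm at the -x end carry none. Its +x end goes under the screen first. Too tall to pass with the screen on lower rungs.
- beaker_blue: Bystander: glass beaker, 62 mm wide, with blue pipette tips, 100 mm high. Origin at its base.
- beaker_tall: Bystander: glass beaker, 74 mm wide, with long white tips, 155 mm high. Origin at its base.
- vial_a: Bystander: glass vial with brown cap, 25 mm wide, 52 mm high, behind the stand's rear bar. Origin at its base.
- vial_b: Bystander: glass vial with brown cap, 25 mm wide, 52 mm high, left of the stand. Origin at its base.
- reagent: Bystander: amber bottle, 60 mm wide, 125 mm high, right of the stand. Origin at its base.
- pipette: Bystander: pipette lying on the bench, 290 mm long along its x, 22 mm high.
- petri: Bystander: glass dish, 90 mm wide, 14 mm high. Origin at its base.
There are look-alikes about, which are no part of the job. Leave any yellow look-alike of the part that bears rack_center alone.

How it is judged:
By the outcome, as a careful person would: the job done as asked, in the order asked, and still so for the second after the job is handed in, with the robot touching nothing.
It also fails if it takes over 58 s, if anything falls off the work surface, if the arm or the gripper's body presses on something with over 40 N, if the wrist force passes 120 N, or if a joint passes its speed limit or range.

## Working session

There is one attempt and no reset: what is moved stays moved. The work goes in short steps, Python scripts to look and compute and a tool call to move; the robot and the scene stay as the last step left them, time stands still between calls to the robot, and variables do not carry over. Pictures are saved under pics/ and viewed, at most 10 in all, crops included, and the job is handed in when it is done.

Besides the shell and the picture viewer there is one more tool, called after "Request:" as name(argument=value, ...) on one line, values as JSON. arm_command: Moves the arm, as the interface text tells. Its arguments: {"type":"object","properties":{"rows":{"type":"array","items":{"type":"object","properties":{"twist":{"type":"array","items":{"type":"number"}},"travel":{"type":"array","items":{"type":"number"}},"hand":{"type":"number"}}}},"force":{"type":"number"}},"required":["rows"]}

```bash
mkdir -p pics; ls
cat > h.py <<'E'
import numpy as np, cv2
from plant import manip
def cap(n,f=None):
    c=manip.capture(n)
    if f: cv2.imwrite(f,cv2.cvtColor(c["color"],cv2.COLOR_RGB2BGR))
    return c
def ray(c,u,v):
    K,R,t=[np.array(c[k],float) for k in("mtx","R","t")]
    return -R.T@t.ravel(), R.T@np.linalg.solve(K,[u,v,1.])
def onz(c,u,v,z):
    o,d=ray(c,u,v); return o+d*(z-o[2])/d[2]
def proj(c,X):
    K,R,t=[np.array(c[k],float) for k in("mtx","R","t")]
    p=K@(R@np.array(X,float)+t.ravel()); return p[:2]/p[2]
E
python3 - <<'E'
from h import *
import pickle
d={}
for n in("side","top"):
    c=cap(n,f"pics/{n}0.png"); d[n]=c
    o,_=ray(c,320,200); print(n,o,c["mtx"])
pickle.dump(d,open("c0.pkl","wb"))
s=manip.read_state(); print(s)
E
```

```text
pics
side [ 159.44890423 -753.59442878  659.80940549] [[363.33410685   0.         316.71642688]
 [  0.         363.33410685 203.3638799 ]
 [  0.           0.           1.        ]]
top [ 231.87409466   19.59182213 1583.03730212] [[421.52715986   0.         317.27992517]
 [  0.         421.52715986 193.79580435]
 [  0.           0.           1.        ]]
{'t': 0.1, 'joints': array([-1.24807869,  0.47771876,  0.02239602,  1.55631014, -0.01152367,
        1.10931119, -0.0830641 ]), 'joint_velocities': array([ 0.00111486, -0.00147153,  0.00137358, -0.00236814,  0.00111013,
        0.00020294,  0.00044078]), 'tau': array([ 4.62111479e-03, -5.97756350e+01,  1.61383040e+00, -2.81950468e+01,
        1.29383476e-02,  5.12204570e-03, -2.99759654e-05]), 'position': array([281.70655596, 612.83858993, 230.44100468]), 'orientation': array([ 2.13747531e-01,  9.76888601e-01, -8.01299825e-04, -1.13656915e-04]), 'ft_force': array([-0.15284088, -0.15789562, -0.66068163]), 'wrist_torque': array([0.00249666, 0.00907168, 0.01672434]), 'gripper_force': 0.0, 'opening': 85.55032640251324}
```

View pics/side0.png

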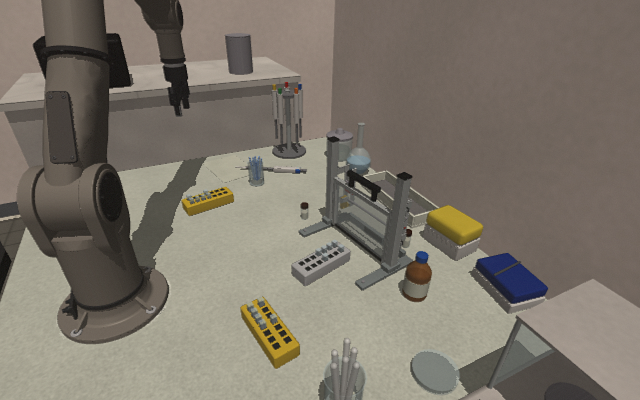

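View pics/top0.png

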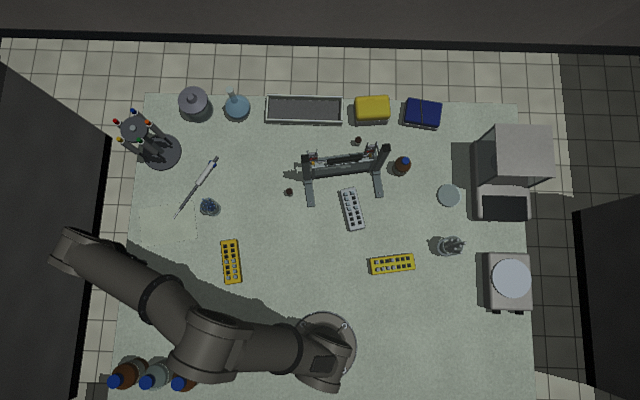

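Side view: stand at (365,205), with its black handle at (364,184). The light grey rack is at (321,262), with yellow racks at (208,200) and (270,328). 
Top view: stand at (343,165), grey rack at (353,208), yellow look-alikes at (231,261) and (391,264). 
Rack candidates in the top view are grey (353,208), yellow (231,261) and yellow (391,264). By the description I choose the grey one, and I'll check it in a close crop.

Run:
```python
import cv2,numpy as np
a=cv2.imread("pics/top0.png")[130:240,280:420]; b=cv2.imread("pics/side0.png")[125:295,285:425]
cv2.imwrite("pics/topc.png",cv2.resize(a,None,fx=5,fy=5,interpolation=cv2.INTER_CUBIC))
cv2.imwrite("pics/sidec.png",cv2.resize(b,None,fx=3.5,fy=3.5,interpolation=cv2.INTER_CUBIC))
```

```text
(no output)
```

View pics/topc.png

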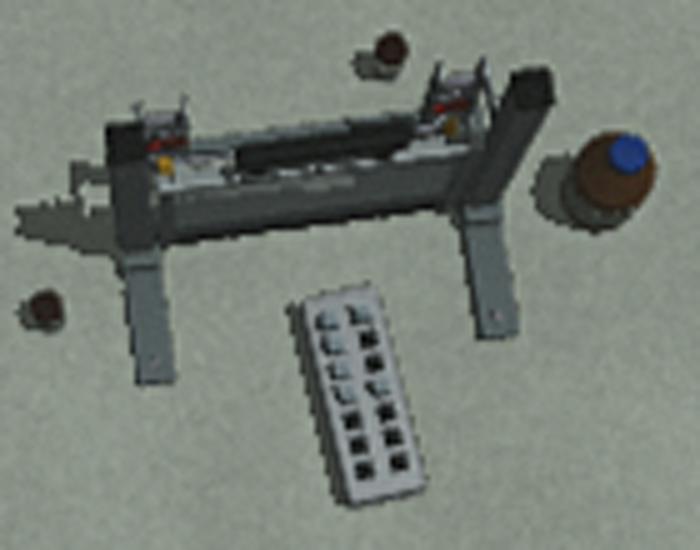

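View pics/sidec.png

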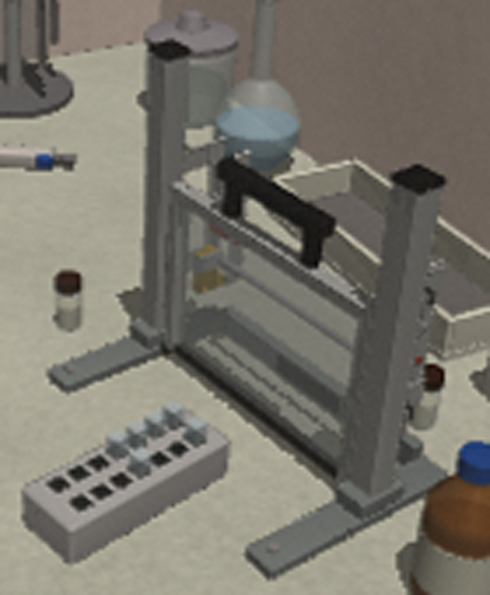

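The crops confirm the choice: a grey rack with cuvettes at the screen end (crop top face about (305..425, 287..504)). The stand's feet front ends are at crop (155,384) and (497,338), with black caps on the uprights.

Run:
```python
from h import *
import pickle
d=pickle.load(open("c0.pkl","rb")); T,S=d["top"],d["side"]
tp=lambda x,y:(280+(x+.5)/5-.5,130+(y+.5)/5-.5)
sp=lambda x,y:(285+(x+.5)/3.5-.5,125+(y+.5)/3.5-.5)
L=onz(T,*tp(155,384),12)[:2];R=onz(T,*tp(498,338),12)[:2]
def rep(n,L,R,xo):
    y=(L-R)/np.linalg.norm(L-R); x=np.array([y[1],-y[0]])
    print(n,"span",np.linalg.norm(L-R),"yaw",np.arctan2(x[1],x[0]),"origin",(L+R)/2-xo*x)
rep("feet top",L,R,-110)
rep("caps top",onz(T,*tp(124,141),287)[:2],onz(T,*tp(532,86),287)[:2],0)
rep("caps side",onz(S,*sp(170,50),287)[:2],onz(S,*sp(418,180),287)[:2],0)
rep("feet side",onz(S,*sp(60,378),12)[:2],onz(S,*sp(258,563),12)[:2],-110)
# handle: dark pixels
def mask(c,roi,f):
    im=c["color"].astype(int);m=np.zeros(im.shape[:2],np.uint8);x0,y0,x1,y1=roi
    m[y0:y1,x0:x1]=f(im)[y0:y1,x0:x1]; return m
for n,c,roi in(("top",T,(325,150,368,168)),("side",S,(346,168,382,200))):
    m=mask(c,roi,lambda im:im.max(2)<50); k,l,s,ce=cv2.connectedComponentsWithStats(m)
    i=1+s[1:,4].argmax(); v,u=np.where(l==i); (cc,wh,a)=cv2.minAreaRect(np.c_[u,v].astype(np.float32)); print("handle",n,s[i],cc,wh,a,onz(c,*cc,212))
# rack
m=mask(T,(330,180,370,236),lambda im:(im.min(2)>120)&(im[...,2]-im[...,1]>-3))
q=[tp(306,299),tp(369,287),tp(425,487),tp(350,503)]
for p in q: print("rack corner",onz(T,*p,38))
q=[sp(25,490),sp(70,527),sp(228,440),sp(177,405)]
for p in q: print("rack side corner",onz(S,*p,38))
```

```text
feet top span 262.63543235070705 yaw 0.16778023395099204 origin [632.40940029 -51.6215618 ]
caps top span 264.1533391659996 yaw 0.17129939831945531 origin [633.94271922 -52.13823975]
caps side span 260.9797787848473 yaw 0.16377859144641718 origin [626.54089367 -62.66462534]
feet side span 262.8298758364535 yaw 0.15230438823925432 origin [631.63194199 -61.44545608]
handle top [327 154  36  11 205] (344.5024108886719, 158.5197296142578) (7.903299331665039, 35.822998046875) 83.1572265625 [635.21378967 -54.04833373 212.        ]
handle side [347 170  34  30 341] (361.61944580078125, 184.7978515625) (38.19383239746094, 14.909680366516113) 30.5792236328125 [617.09123895 -72.85183419 212.        ]
rack corner [565.81786512 -51.96231147  38.        ]
rack corner [576.55396607 -98.99723694  38.        ]
rack corner [ 427.16822631 -142.59783105   38.        ]
rack corner [413.55322681 -87.65250659  38.        ]
rack side corner [411.58991371 -95.15431077  38.        ]
rack side corner [ 425.63851376 -144.2022454    38.        ]
rack side corner [ 574.56234269 -107.30185053   38.        ]
rack side corner [559.47006075 -52.32242969  38.        ]
```

Request:
arm_command(rows=[{"twist":[0,0,-0.1],"travel":[0.029,-0.055,0.04],"hand":0},{"twist":[0,0,-0.2],"travel":[0.058,-0.11,0.08],"hand":0},{"twist":[0,0,-0.3],"travel":[0.087,-0.165,0.11],"hand":0},{"twist":[0,0,-0.4],"travel":[0.116,-0.22,0.11],"hand":0},{"twist":[0,0,-0.5],"travel":[0.145,-0.275,0.11],"hand":0},{"twist":[0,0,-0.6],"travel":[0.174,-0.33,0.11],"hand":0},{"twist":[0,0,-0.7],"travel":[0.203,-0.385,0.11],"hand":0},{"twist":[0,0,-0.8],"travel":[0.232,-0.44,0.11],"hand":0},{"twist":[0,0,-0.9],"travel":[0.261,-0.495,0.11],"hand":0},{"twist":[0,0,-0.972],"travel":[0.29,-0.55,0.11],"hand":0},{"twist":[0,0,-0.972],"travel":[0.319,-0.605,0.11],"hand":0},{"twist":[0,0,-0.972],"travel":[0.348,-0.66,0.11],"hand":0}], force=40)

```text
t: 1.6
position: [619.3, -27.1, 341.1]
orientation: [0.645, 0.764, 0.0, -0.0]
ft_force: [0.7, 0.4, -0.3]
opening: 85.9
gripper_force: 0.0
```

Request:
arm_command(rows=[{"travel":[0.003,-0.007,0],"hand":0},{"travel":[0.003,-0.007,-0.03],"hand":0},{"travel":[0.003,-0.007,-0.055],"hand":0},{"travel":[0.003,-0.007,-0.08],"hand":0},{"travel":[0.003,-0.007,-0.08],"hand":0}])

```text
validation failed for argument at $.ro...
```

Run:
```python
from h import *
s=manip.read_state();print(s["position"],s["orientation"],s["ft_force"])
a=cap("side")["color"][110:290,280:430];b=cap("top")["color"][110:230,270:430]
a=cv2.resize(a,None,fx=3,fy=3,interpolation=cv2.INTER_CUBIC);b=cv2.resize(b,(350,262),interpolation=cv2.INTER_CUBIC)
o=np.zeros((540,800,3),np.uint8);o[:,:450]=a;o[:262,450:]=b
cv2.imwrite("pics/a1.png",o[...,::-1])
```

```text
[619.25555905 -27.06206265 341.05656781] [ 6.45036214e-01  7.64151974e-01  1.70787829e-05 -2.08804935e-04] [ 0.70215554  0.41244746 -0.26295766]
```

View pics/a1.png

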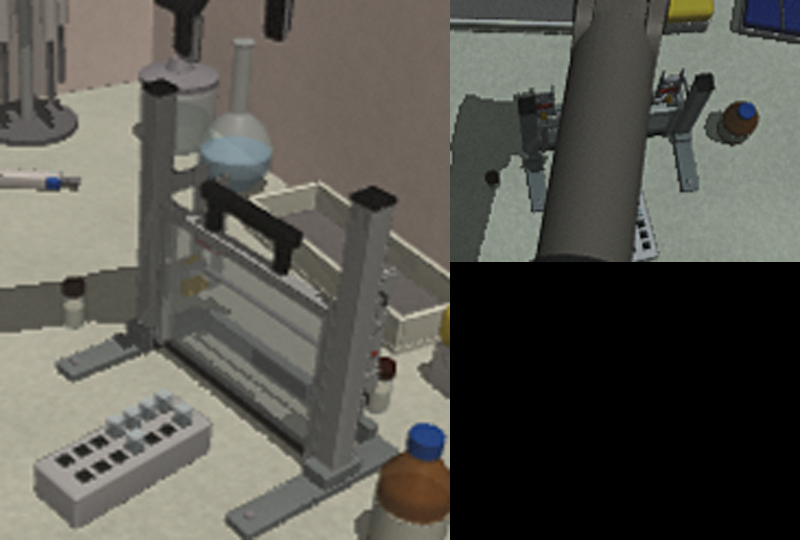

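The call was refused because it lacked a twist. The picture shows the handle at crop (251,214) with the fingers still above the frame. I'll resend it.

Request:
arm_command(rows=[{"twist":[0,0,0],"travel":[0.003,-0.007,0],"hand":0},{"twist":[0,0,0],"travel":[0.003,-0.007,-0.03],"hand":0},{"twist":[0,0,0],"travel":[0.003,-0.007,-0.055],"hand":0},{"twist":[0,0,0],"travel":[0.003,-0.007,-0.08],"hand":0},{"twist":[0,0,0],"travel":[0.003,-0.007,-0.08],"hand":0}])

```text
t: 2.33
position: [620.3, -30.6, 259.4]
orientation: [0.644, 0.765, -0.001, -0.002]
ft_force: [1.0, 0.3, 0.8]
opening: 85.4
gripper_force: 0.0
```

Run:
```python
from h import *
s=manip.read_state();print(s["position"],s["ft_force"])
c=cap("side")
print(onz(c,363.6,181.3,212), proj(c,[633,-54,212]),proj(c,[633,-54,261]))
a=c["color"][80:260,300:430]
cv2.imwrite("pics/a2.png",cv2.resize(a,None,fx=3.3,fy=3.3,interpolation=cv2.INTER_CUBIC)[...,::-1])
```

```text
[620.26541357 -30.58447101 259.40299906] [1.03392228 0.25768214 0.77647782]
[631.64194783 -58.89602179 212.        ] [363.05103619 180.3807412 ] [364.5859513  163.31848719]
```

View pics/a2.png

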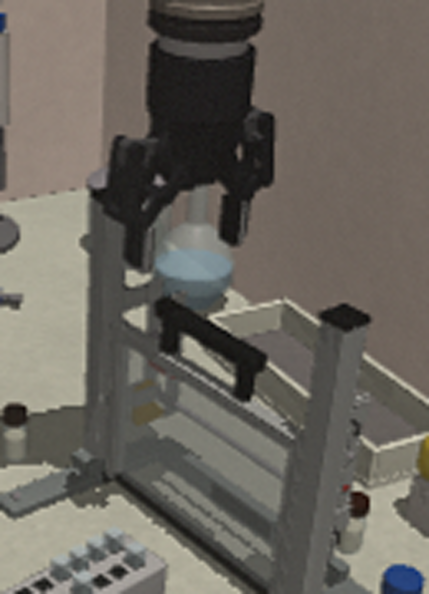

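The fingers, at crop (135..240, 240), straddle the handle at crop (212,335), but the tool is still short by about (12,-25) mm.

Request:
arm_command(rows=[{"twist":[0,0,0],"travel":[0.012,-0.025,0],"hand":0},{"twist":[0,0,0],"travel":[0.012,-0.025,0],"hand":0},{"twist":[0,0,0],"travel":[0.012,-0.025,-0.025],"hand":0},{"twist":[0,0,0],"travel":[0.012,-0.025,-0.045],"hand":0},{"twist":[0,0,0],"travel":[0.012,-0.025,-0.063],"hand":0},{"twist":[0,0,0],"travel":[0.012,-0.025,-0.063],"hand":0}])

```text
t: 3.12
position: [633.1, -56.7, 197.4]
orientation: [0.645, 0.764, -0.001, -0.001]
ft_force: [-0.1, 0.2, 0.4]
opening: 85.2
gripper_force: 0.0
```

Request:
arm_command(rows=[{"twist":[0,0,0],"travel":[0,0,0],"hand":120},{"twist":[0,0,0],"travel":[0,0,0],"hand":170},{"twist":[0,0,0],"travel":[0,0,0],"hand":255},{"twist":[0,0,0],"travel":[0,0,0],"hand":255},{"twist":[0,0,0],"travel":[0,0,0],"hand":255},{"twist":[0,0,0],"travel":[0,0,0],"hand":255}], force=50)

```text
t: 3.88
position: [633.9, -57.6, 198.8]
orientation: [0.645, 0.764, 0.0, 0.0]
ft_force: [-0.6, 0.9, 4.8]
opening: 15.2
gripper_force: 50.4
```

Request:
arm_command(rows=[{"twist":[0,0,0],"travel":[0,0,0.006],"hand":255},{"twist":[0,0,0],"travel":[0,0,0.014],"hand":255},{"twist":[0,0,0],"travel":[0,0,0.022],"hand":255},{"twist":[0,0,0],"travel":[0,0,0.03],"hand":255},{"twist":[0,0,0],"travel":[0,0,0.038],"hand":255},{"twist":[0,0,0],"travel":[0,0,0.046],"hand":255},{"twist":[0,0,0],"travel":[0,0,0.054],"hand":255},{"twist":[0,0,0],"travel":[0,0,0.062],"hand":255},{"twist":[0,0,0],"travel":[0,0,0.07],"hand":255},{"twist":[0,0,0],"travel":[0,0,0.07],"hand":255}])

```text
t: 5.12
position: [633.9, -57.6, 267.7]
orientation: [0.645, 0.764, -0.0, 0.0]
ft_force: [5.3, -1.1, -7.6]
opening: 14.7
gripper_force: 49.6
```

Request:
arm_command(rows=[{"twist":[0,0,0],"travel":[0,0,0.003],"hand":255},{"twist":[0,0,0],"travel":[0,0,0.006],"hand":255},{"twist":[0,0,0],"travel":[0,0,0.006],"hand":255},{"twist":[0,0,0],"travel":[0,0,0.006],"hand":255},{"twist":[0,0,0],"travel":[0,0,0.006],"hand":255}])

```text
t: 5.75
position: [633.9, -57.5, 273.6]
orientation: [0.645, 0.764, -0.0, 0.0]
ft_force: [4.9, -0.9, -8.0]
opening: 15.3
gripper_force: 49.6
```

Run:
```python
from h import *
s=manip.read_state();print(s["position"],s["ft_force"])
c=cap("side");t=cap("top")
yaw=.168;O=np.array([632,-55,0]);X=np.array([np.cos(yaw),np.sin(yaw),0]);Y=np.array([-X[1],X[0],0])
for n,k in(("side",c),("top",t)):
  hsv=cv2.cvtColor(k["color"],cv2.COLOR_RGB2HSV)
  m=(((hsv[...,0]<8)|(hsv[...,0]>172))&(hsv[...,1]>120)&(hsv[...,2]>60)).astype(np.uint8)
  N,l,st,ce=cv2.connectedComponentsWithStats(m)
  for i in range(1,N):
    if 280<ce[i][0]<430 and 120<ce[i][1]<270:
      o,d=ray(k,*ce[i]); # intersect plane stand x=45
      P=o+d*(((O-o)@X+45)/(d@X)); print(n,"red",ce[i],st[i,4],"y",(P-O)@Y,"z",P[2])
a=c["color"][100:270,310:430]
b=t["color"][130:200,290:400]
a=cv2.resize(a,None,fx=3.4,fy=3.4,interpolation=cv2.INTER_CUBIC);b=cv2.resize(b,None,fx=3.5,fy=3.5,interpolation=cv2.INTER_CUBIC)
o=np.zeros((578,800,3),np.uint8);o[:a.shape[0],:a.shape[1]]=a;o[:b.shape[0],410:410+b.shape[1]]=b
cv2.imwrite("pics/a3.png",o[...,::-1])
```

```text
[633.91510787 -57.5492043  273.58635404] [ 4.86083668 -0.93528984 -7.97888526]
side red [404.33333333 227.33333333] 3 y -120.82263783753855 z 116.30492118188477
```

View pics/a3.png

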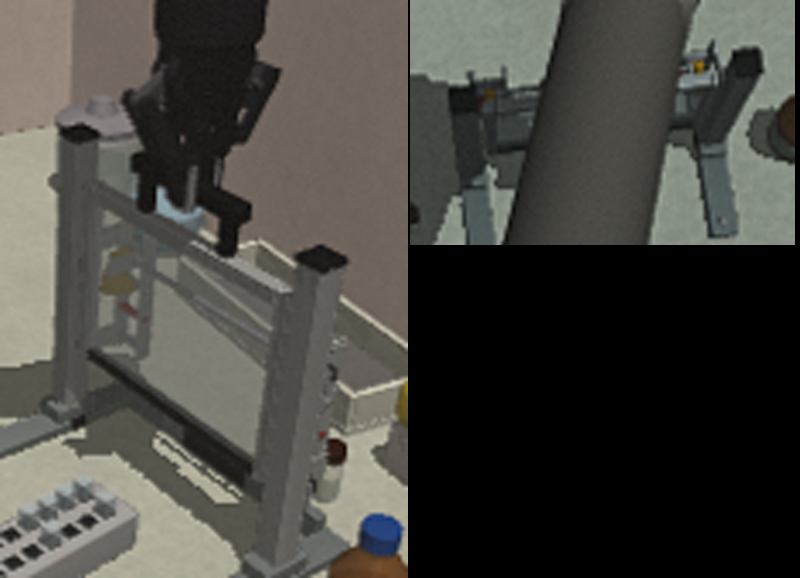

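The screen is lifted about 75 mm. The yellow pawl at crop (118,270) sits above the red rung at crop (128,312). The red rung measures z≈116, so contact should come near 54 mm of screen height. Now I'll lower it gently.

Request:
arm_command(rows=[{"twist":[0,0,0],"travel":[0,0,-0.002],"hand":255},{"twist":[0,0,0],"travel":[0,0,-0.004],"hand":255},{"twist":[0,0,0],"travel":[0,0,-0.006],"hand":255},{"twist":[0,0,0],"travel":[0,0,-0.008],"hand":255},{"twist":[0,0,0],"travel":[0,0,-0.009],"hand":255},{"twist":[0,0,0],"travel":[0,0,-0.01],"hand":255}])

```text
t: 6.6
position: [633.9, -57.6, 263.9]
orientation: [0.645, 0.764, -0.0, 0.0]
ft_force: [5.6, -0.9, -7.7]
opening: 14.8
gripper_force: 49.6
```

Request:
arm_command(rows=[{"twist":[0,0,0],"travel":[0,0,-0.001],"hand":255},{"twist":[0,0,0],"travel":[0,0,-0.002],"hand":255},{"twist":[0,0,0],"travel":[0,0,-0.003],"hand":255},{"twist":[0,0,0],"travel":[0,0,-0.003],"hand":255}])

```text
t: 7.1
position: [633.9, -57.6, 260.7]
orientation: [0.645, 0.764, -0.0, 0.0]
ft_force: [5.4, -1.8, -8.3]
opening: 14.8
gripper_force: 49.5
```

Request:
arm_command(rows=[{"twist":[0,0,0],"travel":[0,0,-0.001],"hand":255},{"twist":[0,0,0],"travel":[0,0,-0.002],"hand":255},{"twist":[0,0,0],"travel":[0,0,-0.002],"hand":255}])

```text
t: 7.48
position: [633.9, -57.5, 258.8]
orientation: [0.645, 0.764, -0.0, 0.0]
ft_force: [6.4, -1.3, -8.2]
opening: 15.2
gripper_force: 49.5
```

Request:
arm_command(rows=[{"twist":[0,0,0],"travel":[0,0,-0.001],"hand":255},{"twist":[0,0,0],"travel":[0,0,-0.002],"hand":255},{"twist":[0,0,0],"travel":[0,0,-0.002],"hand":255}])

```text
t: 7.85
position: [633.9, -57.5, 256.8]
orientation: [0.645, 0.764, -0.0, 0.0]
ft_force: [5.2, -1.3, -7.7]
opening: 15.0
gripper_force: 49.5
```

Request:
arm_command(rows=[{"twist":[0,0,0],"travel":[0,0,-0.001],"hand":255},{"twist":[0,0,0],"travel":[0,0,-0.0015],"hand":255},{"twist":[0,0,0],"travel":[0,0,-0.0015],"hand":255}])

```text
t: 8.22
position: [633.9, -57.6, 255.4]
orientation: [0.645, 0.764, -0.0, 0.0]
ft_force: [4.6, -0.0, -8.1]
opening: 15.1
gripper_force: 49.6
```

Request:
arm_command(rows=[{"twist":[0,0,0],"travel":[0,0,-0.001],"hand":255},{"twist":[0,0,0],"travel":[0,0,-0.0015],"hand":255},{"twist":[0,0,0],"travel":[0,0,-0.0015],"hand":255}])

```text
t: 8.6
position: [633.9, -57.6, 253.9]
orientation: [0.645, 0.764, 0.0, 0.0]
ft_force: [5.0, -1.4, -7.2]
opening: 15.1
gripper_force: 49.6
```

Request:
arm_command(rows=[{"twist":[0,0,0],"travel":[0,0,-0.001],"hand":255},{"twist":[0,0,0],"travel":[0,0,-0.001],"hand":255}])

```text
t: 8.85
position: [633.9, -57.6, 253.4]
orientation: [0.645, 0.764, 0.0, 0.0]
ft_force: [4.3, -0.4, -5.3]
opening: 14.8
gripper_force: 49.9
```

Request:
arm_command(rows=[{"twist":[0,0,0],"travel":[0,0,-0.0005],"hand":255},{"twist":[0,0,0],"travel":[0,0,-0.001],"hand":255},{"twist":[0,0,0],"travel":[0,0,-0.001],"hand":255}])

```text
t: 9.22
position: [634.0, -57.6, 253.2]
orientation: [0.645, 0.764, 0.0, 0.0]
ft_force: [1.2, 0.6, 3.5]
opening: 14.8
gripper_force: 51.1
```

The latch has taken the weight. I'll ease off the small push and open the fingers.

Request:
arm_command(rows=[{"twist":[0,0,0],"travel":[0,0,0.0004],"hand":255},{"twist":[0,0,0],"travel":[0,0,0.0004],"hand":150},{"twist":[0,0,0],"travel":[0,0,0.0004],"hand":0},{"twist":[0,0,0],"travel":[0,0,0.0004],"hand":0},{"twist":[0,0,0],"travel":[0,0,0.0004],"hand":0},{"twist":[0,0,0],"travel":[0,0,0.0004],"hand":0},{"twist":[0,0,0],"travel":[0,0,0.0004],"hand":0}])

```text
t: 10.1
position: [633.7, -57.5, 252.7]
orientation: [0.645, 0.764, -0.0, -0.0]
ft_force: [-0.2, -0.2, 1.0]
opening: 85.7
gripper_force: 0.0
```

Request:
arm_command(rows=[{"twist":[0,0,0],"travel":[0,0,0.02],"hand":0},{"twist":[0,0,0],"travel":[0,0,0.05],"hand":0},{"twist":[0,0,0],"travel":[0,0,0.1],"hand":0},{"twist":[0,0,0],"travel":[0,0,0.12],"hand":0},{"twist":[0,0,0],"travel":[0,0,0.12],"hand":0}])

```text
t: 10.72
position: [634.5, -57.8, 374.4]
orientation: [0.645, 0.764, 0.001, 0.001]
ft_force: [-0.4, 0.6, -0.9]
opening: 85.7
gripper_force: 0.0
```

Request:
arm_command(rows=[{"twist":[0,0,-0.15],"travel":[-0.03,-0.008,0],"hand":0},{"twist":[0,0,-0.3],"travel":[-0.06,-0.016,0],"hand":0},{"twist":[0,0,-0.45],"travel":[-0.09,-0.025,0],"hand":0},{"twist":[0,0,-0.6],"travel":[-0.12,-0.033,0],"hand":0},{"twist":[0,0,-0.75],"travel":[-0.15,-0.041,0],"hand":0},{"twist":[0,0,-0.9],"travel":[-0.18,-0.049,-0.03],"hand":0},{"twist":[0,0,-1.05],"travel":[-0.193,-0.053,-0.07],"hand":0},{"twist":[0,0,-1.2],"travel":[-0.193,-0.053,-0.11],"hand":0},{"twist":[0,0,-1.35],"travel":[-0.193,-0.053,-0.15],"hand":0},{"twist":[0,0,-1.48],"travel":[-0.193,-0.053,-0.19],"hand":0},{"twist":[0,0,-1.48],"travel":[-0.193,-0.053,-0.22],"hand":0},{"twist":[0,0,-1.48],"travel":[-0.193,-0.053,-0.24],"hand":0}])

```text
t: 12.22
position: [438.7, -110.3, 130.1]
orientation: [0.992, 0.129, -0.002, 0.0]
ft_force: [-0.0, 0.1, -0.4]
opening: 85.8
gripper_force: 0.0
```

Run:
```python
from h import *
s=manip.read_state();print(s["position"],s["joints"])
c=cap("side");p=proj(c,[441.5,-111,38]);print(p, proj(c,s["position"]))
a=c["color"][80:290,270:440]
cv2.imwrite("pics/a4.png",cv2.resize(a,None,fx=2.85,fy=2.85,interpolation=cv2.INTER_CUBIC)[...,::-1])
```

```text
[ 438.65395887 -110.34948373  130.14569001] [-0.46151831  0.30113674  0.67521409  2.19713536 -0.27948566  0.73015702
 -0.90940843]
[305.05760902 265.1392233 ] [303.6775388  236.24839226]
```

View pics/a4.png

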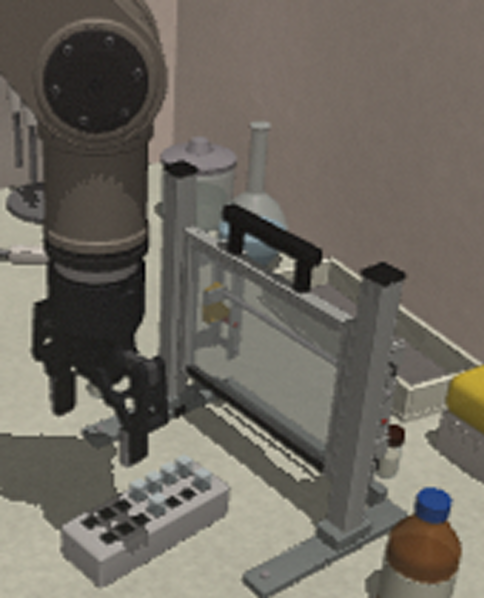

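The screen hangs free, with its latch at crop (214,305) on the red rung. The fingers stand over the rack's bare end at crop (100,520). I'll go down and grasp.

Request:
arm_command(rows=[{"twist":[0,0,0],"travel":[0.002,-0.001,-0.03],"hand":0},{"twist":[0,0,0],"travel":[0.002,-0.001,-0.06],"hand":0},{"twist":[0,0,0],"travel":[0.002,-0.001,-0.085],"hand":0},{"twist":[0,0,0],"travel":[0.002,-0.001,-0.105],"hand":0},{"twist":[0,0,0],"travel":[0.002,-0.001,-0.118],"hand":0},{"twist":[0,0,0],"travel":[0.002,-0.001,-0.126],"hand":0},{"twist":[0,0,0],"travel":[0.002,-0.001,-0.126],"hand":0}])

```text
t: 13.15
position: [442.5, -111.6, 6.6]
orientation: [0.992, 0.129, -0.0, -0.0]
ft_force: [0.4, -0.3, 0.1]
opening: 85.1
gripper_force: 0.0
```

Request:
arm_command(rows=[{"twist":[0,0,0],"travel":[0,0,0],"hand":20},{"twist":[0,0,0],"travel":[0,0,0],"hand":40},{"twist":[0,0,0],"travel":[0,0,0],"hand":60},{"twist":[0,0,0],"travel":[0,0,0],"hand":90},{"twist":[0,0,0],"travel":[0,0,0],"hand":120},{"twist":[0,0,0],"travel":[0,0,0],"hand":120}], force=30)

```text
t: 13.9
position: [442.9, -111.3, 7.1]
orientation: [0.992, 0.129, 0.0, -0.0]
ft_force: [-1.8, 0.2, 5.9]
opening: 59.6
gripper_force: 31.3
```

Request:
arm_command(rows=[{"twist":[0,0,0],"travel":[0,0,0.0005],"hand":120},{"twist":[0,0,-0.02],"travel":[-0.001,0.005,0.001],"hand":120},{"twist":[0,0,-0.04],"travel":[-0.0018,0.01,0.001],"hand":120},{"twist":[0,0,-0.06],"travel":[-0.0025,0.015,0.001],"hand":120},{"twist":[0,0,-0.08],"travel":[-0.003,0.02,0.001],"hand":120},{"twist":[0,0,-0.09],"travel":[-0.0035,0.0225,0.001],"hand":120},{"twist":[0,0,-0.09],"travel":[-0.0035,0.0225,0.001],"hand":120},{"twist":[0,0,-0.09],"travel":[-0.0035,0.0225,0.001],"hand":120}])

```text
t: 14.9
position: [439.2, -89.1, 7.7]
orientation: [0.996, 0.084, -0.0, 0.0]
ft_force: [0.4, 0.5, -1.9]
opening: 59.4
gripper_force: 32.6
```

Run:
```python
from h import *
s=manip.read_state();print(s["position"],s["orientation"],s["ft_force"])
c=cap("side");cap("top","pics/t5.png")
a=c["color"][150:295,265:425]
cv2.imwrite("pics/a5.png",cv2.resize(a,None,fx=4,fy=4,interpolation=cv2.INTER_CUBIC)[...,::-1])
```

```text
[439.24310015 -89.14631943   7.70800288] [ 9.96439385e-01  8.43122150e-02 -7.46764969e-06  4.61130626e-05] [ 0.3890126   0.53717749 -1.85503863]
```

View pics/a5.png

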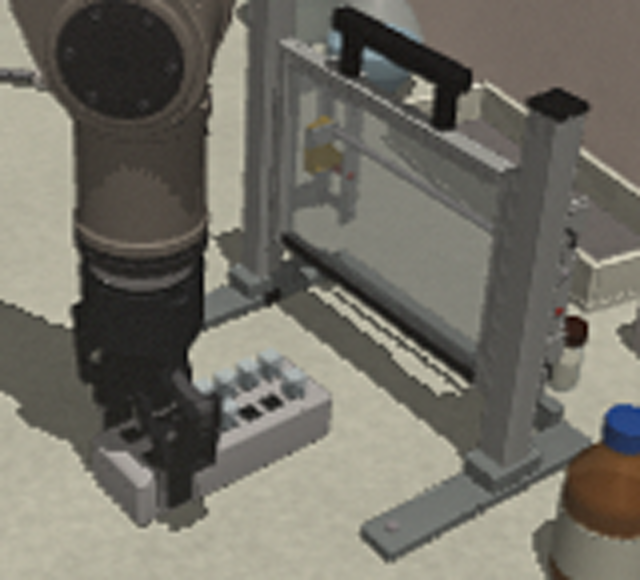

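The rack is held by its bare end, square to the stand, with its front right corner at crop (330,390). The screen is hanging and the way in is clear.

Run:
```python
from h import *
c=cap("side")
f=lambda x,y,z:onz(c,265+(x+.5)/4-.5,150+(y+.5)/4-.5,z)
print("rack corner top",f(331,387,38),"bottom",f(330,432,0))
yaw=.168
X=np.array([np.cos(yaw),np.sin(yaw),0]);Y=np.array([-X[1],X[0],0])
print("pred",np.array([633.5,-56,0])-64*X-30*Y)
for n,p in(("Rfoot front-L top",f(363,532,12)),("Rfoot front-R",f(388,550,12))): print(n,p)
print("pred",np.array([633.5,-56,0])-110*X-117*Y,np.array([633.5,-56,0])-110*X-147*Y)
# top: feet inner edges
```

```text
rack corner top [577.10165624 -89.75095128  38.        ] bottom [577.36310228 -92.23233912   0.        ]
pred [575.41737102 -96.27912873   0.        ]
Rfoot front-L top [ 541.24046884 -196.2793997    12.        ]
Rfoot front-R [ 547.28736883 -216.21558165   12.        ]
pred [ 544.61234095 -189.74596842    0.        ] [ 549.62866622 -219.32360322    0.        ]
```

Request:
arm_command(rows=[{"twist":[0,0,0],"travel":[0.005,0.0008,0],"hand":120},{"twist":[0,0,0],"travel":[0.012,0.002,0],"hand":120},{"twist":[0,0,0],"travel":[0.02,0.0034,0],"hand":120},{"twist":[0,0,0],"travel":[0.028,0.0047,0],"hand":120},{"twist":[0,0,0],"travel":[0.036,0.0061,0],"hand":120},{"twist":[0,0,0],"travel":[0.044,0.0075,0],"hand":120},{"twist":[0,0,0],"travel":[0.05,0.0085,0],"hand":120},{"twist":[0,0,0],"travel":[0.05,0.0085,0],"hand":120}])

```text
t: 16.05
position: [489.8, -80.4, 7.7]
orientation: [0.996, 0.084, 0.0, 0.0]
ft_force: [0.1, -0.5, -2.9]
opening: 60.0
gripper_force: 32.7
```

Request:
arm_command(rows=[{"twist":[0,0,0],"travel":[0.006,-0.0005,0],"hand":120},{"twist":[0,0,0],"travel":[0.014,0.0004,0],"hand":120},{"twist":[0,0,0],"travel":[0.022,0.0017,0],"hand":120},{"twist":[0,0,0],"travel":[0.03,0.003,0],"hand":120},{"twist":[0,0,0],"travel":[0.038,0.0044,0],"hand":120},{"twist":[0,0,0],"travel":[0.046,0.0058,0],"hand":120},{"twist":[0,0,0],"travel":[0.053,0.007,0],"hand":120},{"twist":[0,0,0],"travel":[0.058,0.0078,0],"hand":120},{"twist":[0,0,0],"travel":[0.058,0.0078,0],"hand":120}])

```text
t: 17.18
position: [547.6, -72.7, 7.7]
orientation: [0.996, 0.084, 0.0, 0.0]
ft_force: [0.3, -0.4, -2.2]
opening: 59.9
gripper_force: 32.7
```

Run:
```python
from h import *
s=manip.read_state();print(s["position"],s["orientation"],s["ft_force"])
c=cap("side")
a=c["color"][150:295,265:425]
cv2.imwrite("pics/a6.png",cv2.resize(a,None,fx=4,fy=4,interpolation=cv2.INTER_CUBIC)[...,::-1])
```

```text
[547.61940724 -72.65312135   7.68665029] [9.96429760e-01 8.44258017e-02 1.24652446e-04 4.79804957e-05] [ 0.26320938 -0.39290756 -2.18544768]
```

View pics/a6.png

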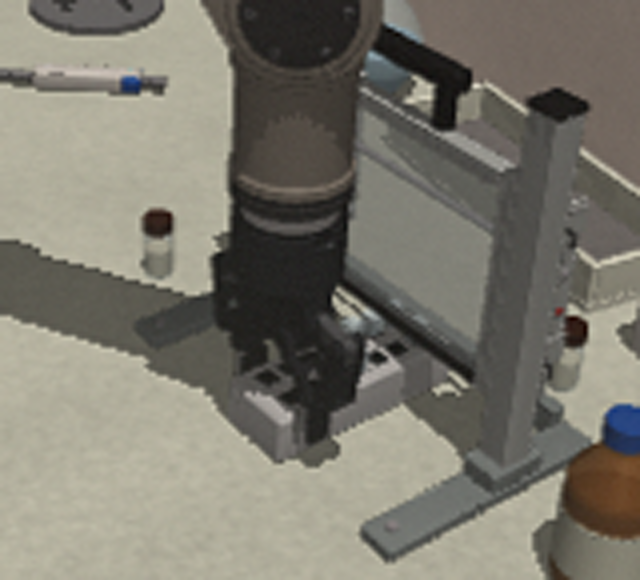

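The rack is under the screen and clear of it, with its end at crop (400,360) approaching the bar. Now I'll creep to contact.

Request:
arm_command(rows=[{"twist":[0,0,0],"travel":[0.002,0.0003,0],"hand":120},{"twist":[0,0,0],"travel":[0.004,0.0007,0],"hand":120},{"twist":[0,0,0],"travel":[0.006,0.001,0],"hand":120},{"twist":[0,0,0],"travel":[0.007,0.0012,0],"hand":120},{"twist":[0,0,0],"travel":[0.007,0.0012,0],"hand":120}])

```text
t: 17.85
position: [554.4, -71.5, 7.7]
orientation: [0.996, 0.084, 0.0, 0.0]
ft_force: [0.5, -1.0, -1.2]
opening: 59.5
gripper_force: 32.7
```

Request:
arm_command(rows=[{"twist":[0,0,0],"travel":[0.001,0.0002,0],"hand":120},{"twist":[0,0,0],"travel":[0.002,0.0003,0],"hand":120},{"twist":[0,0,0],"travel":[0.002,0.0003,0],"hand":120}])

```text
t: 18.23
position: [556.3, -71.2, 7.7]
orientation: [0.996, 0.084, 0.0, 0.0]
ft_force: [0.7, -0.2, -2.5]
opening: 59.5
gripper_force: 32.7
```

Request:
arm_command(rows=[{"twist":[0,0,0],"travel":[0.001,0.0002,0],"hand":120},{"twist":[0,0,0],"travel":[0.0015,0.0003,0],"hand":120},{"twist":[0,0,0],"travel":[0.0015,0.0003,0],"hand":120}])

```text
t: 18.6
position: [557.8, -71.0, 7.7]
orientation: [0.996, 0.084, 0.0, 0.0]
ft_force: [0.0, -1.2, -2.3]
opening: 59.8
gripper_force: 32.7
```

Request:
arm_command(rows=[{"twist":[0,0,0],"travel":[0.001,0.0002,0],"hand":120},{"twist":[0,0,0],"travel":[0.001,0.0002,0],"hand":120}])

```text
t: 18.85
position: [558.9, -70.8, 7.7]
orientation: [0.996, 0.084, 0.0, 0.0]
ft_force: [0.6, 0.5, -2.0]
opening: 59.7
gripper_force: 32.7
```

Request:
arm_command(rows=[{"twist":[0,0,0],"travel":[0.001,0.0002,0],"hand":120},{"twist":[0,0,0],"travel":[0.001,0.0002,0],"hand":120}])

```text
t: 19.1
position: [559.0, -70.6, 7.5]
orientation: [0.996, 0.084, -0.001, -0.0]
ft_force: [-2.9, 0.7, -2.2]
opening: 59.8
gripper_force: 32.7
```

Request:
arm_command(rows=[{"twist":[0,0,0],"travel":[0.001,0.0002,0],"hand":120},{"twist":[0,0,0],"travel":[0.001,0.0002,0],"hand":120}])

```text
t: 19.35
position: [559.0, -70.5, 7.3]
orientation: [0.996, 0.084, -0.002, -0.0]
ft_force: [-5.9, -1.4, -1.0]
opening: 59.6
gripper_force: 32.7
```

Contact felt (about 6 N). I'll ease off, settle the rack on the bench, release and rise.

Request:
arm_command(rows=[{"twist":[0,0,0],"travel":[-0.0008,-0.0001,-0.0005],"hand":120},{"twist":[0,0,0],"travel":[-0.0008,-0.0001,-0.0008],"hand":120},{"twist":[0,0,0],"travel":[-0.0008,-0.0001,-0.0008],"hand":80},{"twist":[0,0,0],"travel":[-0.0008,-0.0001,-0.0008],"hand":40},{"twist":[0,0,0],"travel":[-0.0008,-0.0001,-0.0008],"hand":0},{"twist":[0,0,0],"travel":[-0.0008,-0.0001,-0.0008],"hand":0},{"twist":[0,0,0],"travel":[-0.0008,-0.0001,-0.0008],"hand":0}])

```text
t: 20.23
position: [560.3, -70.4, 7.0]
orientation: [0.996, 0.084, 0.0, 0.0]
ft_force: [-0.0, -0.0, 0.1]
opening: 85.5
gripper_force: 0.0
```

Request:
arm_command(rows=[{"twist":[0,0,0],"travel":[0,0,0.015],"hand":0},{"twist":[0,0,0],"travel":[0,0,0.035],"hand":0},{"twist":[0,0,0],"travel":[-0.01,0,0.06],"hand":0},{"twist":[0,0,0],"travel":[-0.035,0,0.1],"hand":0},{"twist":[0,0,0],"travel":[-0.07,0,0.15],"hand":0},{"twist":[0,0,0],"travel":[-0.1,0.04,0.2],"hand":0},{"twist":[0,0,0],"travel":[-0.1,0.09,0.25],"hand":0},{"twist":[0,0,0],"travel":[-0.1,0.15,0.28],"hand":0},{"twist":[0,0,0],"travel":[-0.1,0.21,0.28],"hand":0},{"twist":[0,0,0],"travel":[-0.1,0.27,0.28],"hand":0},{"twist":[0,0,0],"travel":[-0.1,0.33,0.28],"hand":0},{"twist":[0,0,0],"travel":[-0.1,0.38,0.28],"hand":0}])

```text
t: 21.72
position: [459.8, 311.2, 288.6]
orientation: [0.996, 0.084, 0.001, -0.001]
ft_force: [1.4, -0.2, 0.5]
opening: 85.3
gripper_force: 0.0
```

Run:
```python
from h import *
s=manip.read_state();print(s["t"],s["position"],s["ft_force"])
c=cap("side");t=cap("top")
a=c["color"][150:290,290:420];b=t["color"][130:215,290:405]
a=cv2.resize(a,None,fx=3,fy=3,interpolation=cv2.INTER_CUBIC);b=cv2.resize(b,None,fx=3.5,fy=3.5,interpolation=cv2.INTER_CUBIC)
o=np.zeros((425,800,3),np.uint8);o[:a.shape[0],:a.shape[1]]=a;o[:b.shape[0],395:395+b.shape[1]]=b
cv2.imwrite("pics/a7.png",o[...,::-1])
```

```text
21.725 [459.83896936 311.21865984 288.62097169] [ 1.3667685  -0.20170698  0.45922492]
```

View pics/a7.png

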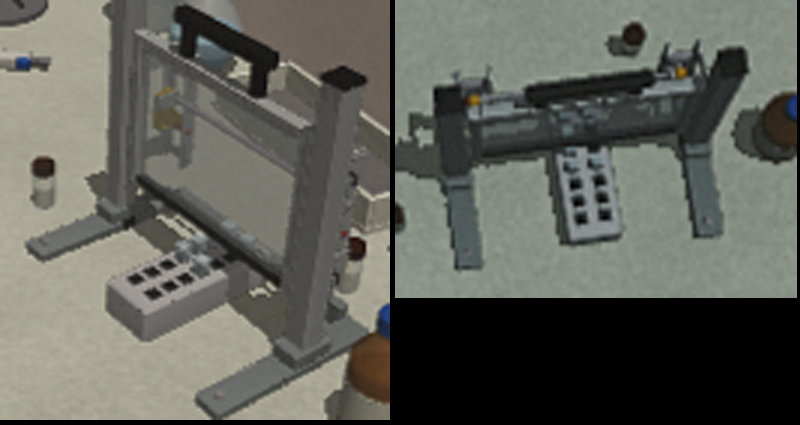

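The screen hangs on the red rungs. The rack is under it, square and midway (end centre at crop (594,240), against a feet midpoint of about (589,251)), and the arm is clear. Handing in.

```bash
python3 -c "
from plant import manip
print(manip.close_job())"
```

```text
the job is handed in; nothing more can be done
None
```

The job is handed in at about 22 s: the screen hangs on the red rungs and was released after a light push of about 3.5 N, and the rack sits under it, square and about midway, released after meeting the rear bar at about 6 N. I viewed 11 pictures, one over the limit of 10.

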